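# Load a cavity slide from the warming plate into the slide scanner

### The job

Load the single-cavity glass slide from the warming plate into the slide scanner: touch down on it slowly, bear down only lightly and slide it along the plate until its frosted end juts well out over the plate's front edge, pinch that overhanging end by its two long edges and lift it off. Then feed the clear end into the scanner's run-out carrier, under the two lips and fully home against the end stop, lying flat, and let go. It is glass: never press it hard against the plate or the carrier, do not drop it, and leave the other slides and everything else where they are.

Things in the scene. Friction and masses are not known exactly. Their poses are not given: they have to be found in the camera images.
- slide: the single-cavity glass slide: 76 x 26 x 3 mm, 12 to 21 g, clear, one round 17 mm cavity 8 mm from the middle towards the clear end, white frosted strip over the last 19 mm of the other end; origin at the middle of its underside; x along its length, frosted end at -x, z up. The frosted end faces the plate's front edge within 0.1 rad of square.
- slide_frost (a point): middle of the outer edge of the single-cavity slide's frosted end, on the underside, 38 mm from the slide's middle. Glass is slippery on plate and carrier (friction about 0.3), fingers grip it better. Plate and carrier are rigid: touching down or running against the stop faster than about 3 mm per second knocks the glass hard. It would tip off the plate if its middle passed the edge
- slide_two: bystander on the plate: slide of the same size with two cavities; origin at the middle of its underside; x along its length, frosted end at -x, z up
- slide_plain: bystander on the plate: slide of the same size with no cavity; origin at the middle of its underside; x along its length, frosted end at -x, z up. The three slides lie side by side about 50 mm apart, in any order
- warmer: slide warming bench, fixed: level rigid black hotplate 200 mm deep (x) x 320 mm wide (y), 8 mm thick, the case under it 8 mm further back. Origin at the middle of its underside, 60 mm below the plate's top; screw feet hold this 0 to 6 mm above the bench. A control box with a knob (top at z = 72 mm) lies at its -y end, y = -160 to -235 mm
- plate_edge (a point): middle of the top of the hotplate's straight front edge (the robot's side): x = -100, y = 0, z = 60 mm of the warmer's frame. The space before and below this edge is free
- scanner: slide scanner, fixed: white case 300 x 270 x 235 mm, slide carrier run out in front. Origin 50 mm below the middle of the carrier's front edge, 0 to 6 mm above the bench (screw feet); x points into the scanner, as the slide is fed. Carrier bed level, rigid, 56 mm wide, 7 mm thick, top at z = 50 mm, from the front edge at x = 0 (free space before and below) to the case at x = 105 mm
- mouth (a point): middle of the carrier's guide at the bed's surface, where rails and lips begin: x = 12, y = 0, z = 50 mm of the scanner's frame. Rails 29 mm apart run from here to x = 54 mm, with two lips over them 22 mm apart, undersides 6.5 mm and tops 9.5 mm above the bed; before it the bed is open above and flared side walls 6.5 mm high narrow from about 33 mm at x = 0
- stop (a point): foot of the carrier's rigid end stop (9.5 mm high), in the middle of the bed's surface: x = 48, y = 0, z = 50 mm of the scanner's frame. A slide that is home has its middle at x = 10 mm, and its frosted end is 28 mm out in front of the carrier's edge
- petri_dish: bystander: covered glass dish, 62 mm across, 16 mm high
- bottle_a: bystander: clear reagent bottle, 72 mm across, 165 mm high
- bottle_b: bystander: amber reagent bottle, 60 mm across, 145 mm high
- slide_box: bystander: grey slide box 100 x 205 x 37 mm
- tweezers: bystander: steel tweezers, 110 mm long, lying on the bench
There are look-alikes about, which are no part of the job. Leave any red or turquoise look-alike of the slide alone.

How it is judged (in metres and radians):
On the way, in this order (a step that is already met when the one before it is completed fails the run):
1. The single-cavity slide lies flat on the warming plate with its end jutting at least 18 mm out over the front edge (z of slide in the frame of warmer between 0.058 and 0.062 m and angle between slide's own z axis and vertical below 0.06 rad and x of slide in the frame of warmer below -0.08 m), for 0.2 s.
2. The slide is held in the fingers, clear above the warming plate (contact force between the fingers and slide above 2 N and contact force between slide and warmer below 0.01 N and z of slide in the frame of warmer above 0.068 m), for 0.2 s.
At the end, for the whole second after the job is handed in: The single-cavity slide lies flat on the carrier bed (within 1.5 mm of it in height), between the rails and under the lips, clear end foremost and within 1.5 mm of the end stop, frosted end sticking out in front; it is released and at rest (x of slide in the frame of scanner between 0.0085 and 0.0115 m and y of slide in the frame of scanner between -0.0025 and 0.0025 m and z of slide in the frame of scanner between 0.0485 and 0.0515 m and angle between slide's own z axis and vertical below 0.05 rad and angle between the x axis of slide and the x axis of scanner, either way round below 0.09 rad and x of slide_frost in the frame of scanner below 0 m and contact force between the fingers and slide below 0.01 N and linear speed of slide below 0.01 m/s); the robot touches nothing.
It fails at once if the slide is pressed against the warming plate with more than 12 N (contact force between slide and warmer above 12 N).
It fails at once if the slide is pressed against the scanner's carrier with more than 12 N (contact force between slide and scanner above 12 N).
It fails at once if the slide is dropped (its underside below 30 mm over the bench) (height (world z) of slide below 0.03 m).
It fails at once if one of the other slides is moved more than 12 mm (distance of any of slide_two, slide_plain from where it was at the start of the episode above 0.012 m).
It fails at once if another thing on the bench is moved more than 30 mm (distance of any of petri_dish, bottle_a, bottle_b, slide_box, tweezers from where it was at the start of the episode above 0.03 m).
It also fails if it takes over 67 s, if anything falls off the work surface, if the arm or the gripper's body presses on something with over 40 N, if the wrist force passes 120 N, or if a joint passes its speed limit or range.

### The arm

A 6-joint arm with a two-finger parallel gripper is mounted at the origin on the work surface. World frame = base frame: x ahead of the robot, y to its left, z up, the work surface at z = 0. Lengths are in m, angles in degrees, forces in N, time in s.
With the tool pointing down it reaches from about 0.4 to 0.825 m from the base axis. Payload 7 kg.
Tool frame: the origin (TCP) lies on the centre line of the jaws, within the pads' length; the fingertips stand 14 mm ahead of it and the grasp point (between the pads) lies 5 mm behind it; z points along the fingers, y is the line along which they close (so a half turn about z gives the same grasp; the last joint's range is limited). The gripper opens to 88 mm and grips with 3 to 60 N. Pads are 19 mm wide; open, the fingers measure 130 mm over their backs; the gripper's body (78 mm by 193 mm) begins 47 mm behind the grasp point.
Start: joints at [87.554, 20.546, 0.682, 0, -70.136, -16.507], TCP at [0.219, 0.638, 0.241] pointing down, gripper open.
Joint ranges: [-176.03, 176.03], [-82.01, 121.73], [-58.28, 71.71], [-173.87, 95.51], [-174.79, -0.11], [-173.66, 173.66]. Speed limits (degrees/s): [136.94, 136.94, 172.46, 180, 180, 180].

### API

Orientations are given as [roll, pitch, yaw] about the fixed x, y, z axes, in that order (R = Rz(yaw) Ry(pitch) Rx(roll)).
In Python, from plant import r gives the robot as it stands.
- The arm moves only by the tool send_rows, never from a script. Its argument "steps" is a list of rows, each an object with "dp": the shift along the tool's x, y, z in mm, a list of three; "roll": the turn about the tool's z in rad; "jaw": the opening in per cent of the stroke, from 0 (shut) to 100 (fully open). In form: [{"dp": [tx, ty, tz], "roll": roll, "jaw": jaw}, ...]. A call has 1 to 5 rows; each row is the pose to reach, as a shift and turn from the pose commanded when the call began, along the tool's axes at that moment; what a row does not reach only later rows make up. A row lasts 1/8 s, in which the tool goes at most 62.5 mm and 10.7 degrees, less where a joint would pass 70% of its speed; a pose out of reach is approached as far as the arm can. A call with a gripper value outside its range is refused whole. The fingers move at their own pace and stop on an object; "newtons" is the grip in N (left out, the last holds). Time passes only in rows, so rows that repeat a pose let the fingers close. It gives the time, the measured TCP pose, the force, the opening and the grip force at its end, in the units of the state.
- r.get_state(): the state, without advancing time (a new reading comes with each control period).
- r.capture(name): name is "side" or "top" or "wrist"; returns a dict with "image" (400x640x3 uint8, blue, green, red), "K" (3x3 intrinsics, pixels), "dist" ([k1, k2, p1, p2, k3] as OpenCV has them; the pictures are not rectified), "rvec" (rotation vector, rad) and "tvec" (3), from world to camera coordinates, as OpenCV has them. Camera axes: x right, y down, z forward; pixel columns grow to the right and rows downward; lengths in m; the calibration is good to about 2 mm. A picture is of the moment at which its call begins. There is no depth.
- r.close_job(): hands the job in; it is judged then, once.
The state is a dict: "time_s": time; "joints": joint angles; "qd": joint speeds; "joint_torque": joint torques, N m; "tcp_pos": TCP position; "eef_rot": TCP orientation; "contact_force": force on the tool from outside, world axes, zero at the start; "moment": the same for the moment, N m; "gripper_width": finger opening in m; "gripper_force": force on a finger pad.
Only numpy, scipy, OpenCV 4.12 (cv2) and the standard library are available. Lean on these libraries where they do the work, as an engineer would, in place of code of your own. Each camera call takes 0.05 s, during which the arm holds its last target. There are 200 camera calls.

## Working session

There is one attempt and no reset: what is moved stays moved. The work goes in short steps, Python scripts to look and compute and a tool call to move; the robot and the scene stay as the last step left them, time stands still between calls to the robot, and variables do not carry over. Pictures are saved under pics/ and viewed, at most 10 in all, crops included, and the job is handed in when it is done.

Besides the shell and the picture viewer there is one more tool, called after "Emit:" by a JSON object that holds its "fn" and its "kwargs", one argument or row to a line. send_rows: Moves the arm, as the interface text tells. Its arguments: {"type":"object","properties":{"steps":{"type":"array","items":{"type":"object","properties":{"dp":{"type":"array","items":{"type":"number"}},"roll":{"type":"number"},"jaw":{"type":"number"}}}},"newtons":{"type":"number"}},"required":["steps"]}

```bash
mkdir -p pics; ls; cat > h.py <<'E'
import numpy as np, cv2, json, pickle
from plant import r
def cap(n,f):
    c=r.capture(n); c={k:np.array(v) for k,v in c.items()}
    cv2.imwrite(f'pics/{f}.png',c['image']); pickle.dump(c,open(f'pics/{f}.pkl','wb')); return c
def load(f): return pickle.load(open(f'pics/{f}.pkl','rb'))
def ray(c,uv):
    p=cv2.undistortPoints(np.array([[uv]],float),c['K'],c['dist'])[0,0]
    R=cv2.Rodrigues(c['rvec'])[0]; o=-R.T@c['tvec'].ravel(); d=R.T@np.array([p[0],p[1],1]); return o,d/np.linalg.norm(d)
def onz(c,uv,z):
    o,d=ray(c,uv); return o+d*(z-o[2])/d[2]
def tri(obs):
    A=np.zeros((3,3));b=np.zeros(3)
    for c,uv in obs:
        o,d=ray(c,uv);P=np.eye(3)-np.outer(d,d);A+=P;b+=P@o
    x=np.linalg.solve(A,b)
    return x,[float(np.linalg.norm((np.eye(3)-np.outer(ray(c,u)[1],ray(c,u)[1]))@(x-ray(c,u)[0]))) for c,u in obs]
def proj(c,X): return cv2.projectPoints(np.array(X,float).reshape(-1,1,3),c['rvec'],c['tvec'],c['K'],c['dist'])[0].reshape(-1,2)
E
python3 - <<'E'
from h import *
a=cap('top','top0');b=cap('side','side0');w=cap('wrist','wrist0')
cv2.imwrite('pics/ts.png',np.vstack([cv2.resize(a['image'],(480,300)),cv2.resize(b['image'],(480,300))]))
s=r.get_state();print({k:np.round(s[k],4).tolist() for k in s})
for c in(a,b,w):print(c['K'][0,0],ray(c,(320,200)))
E
```

```text
pics
{'time_s': 0.15, 'joints': [87.5535, 20.5814, 0.6449, -0.0129, -70.1372, -16.5053], 'qd': [0.0734, -0.1567, 0.1935, 0.1616, 0.0141, 0.0044], 'joint_torque': [-0.0018, -58.3276, 29.3291, 7.0012, 0.0088, -0.0001], 'tcp_pos': [0.2192, 0.638, 0.2398], 'eef_rot': [179.9258, -0.0093, -18.9563], 'contact_force': [-0.1988, 0.4689, 0.6796], 'moment': [0.0129, -0.0437, -0.0198], 'gripper_force': 0.0, 'gripper_width': 0.0877}
443.4606908065646 (array([ 0.48065248, -0.06695938,  1.18930746]), array([ 0.10243564, -0.01585566, -0.99461326]))
499.861226820129 (array([0.46795868, 0.67179364, 0.87710741]), array([ 0.12417748, -0.67428389, -0.72795686]))
303.3576036998722 (array([0.28891648, 0.61426706, 0.38394305]), array([-0.25499184,  0.09213391, -0.96254377]))
```

View pics/top0.png

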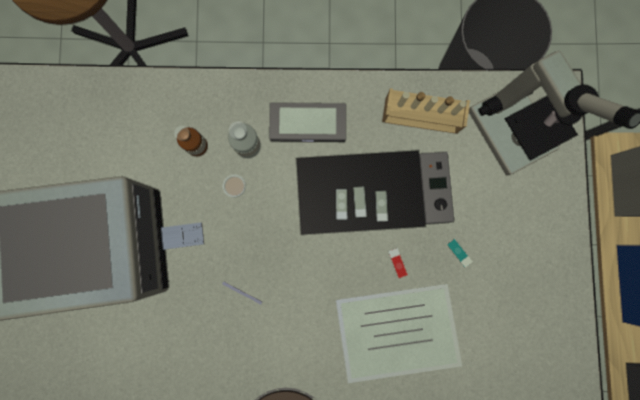

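View pics/side0.png

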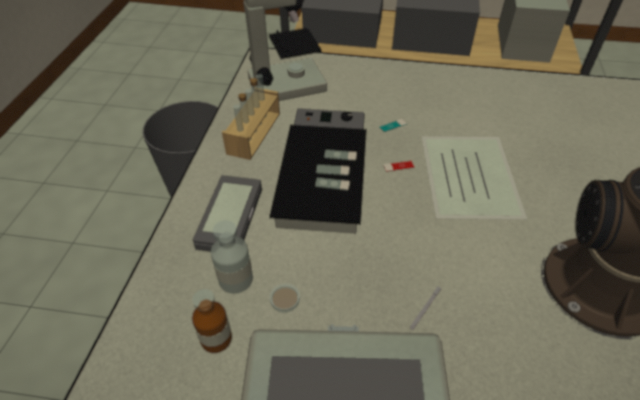

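```bash
python3 - <<'E'
from h import *
a=load('top0');b=load('side0')
C=lambda c,x,y,w,h,s:cv2.resize(c['image'][y:y+h,x:x+w],None,fx=s,fy=s,interpolation=cv2.INTER_CUBIC)
t=C(a,290,140,100,100,4);t2=C(a,155,200,100,100,4)[:200];s=C(b,270,110,100,125,4)[:600]
out=np.zeros((600,800,3),np.uint8);out[:400,:400]=t;out[400:600,:400]=t2[:200];out[:500,400:]=s
cv2.imwrite('pics/crop1.png',out)
for n,uv,z in [('plateFL',(302,234),.063),('plateFR',(425,226),.063),('BL',(297,158),.063),('carr',(203,233),.053),('case',(163,237),.053),('petri',(234,185),.01),('bottle_a',(242,145),.1),('amber',(190,140),.1),('twz',(242,292),0),('base',(285,400),0)]:print(n,onz(a,uv,z).round(3))
E
```

```text
plateFL [ 0.51  -0.04   0.063]
plateFR [ 0.533 -0.352  0.063]
BL [ 0.705 -0.025  0.063]
carr [0.511 0.212 0.053]
case [0.5   0.312 0.053]
petri [0.641 0.145 0.01 ]
bottle_a [0.729 0.111 0.1  ]
amber [0.741 0.24  0.1  ]
twz [0.359 0.118 0.   ]
base [0.09 0.   0.  ]
```

View pics/crop1.png

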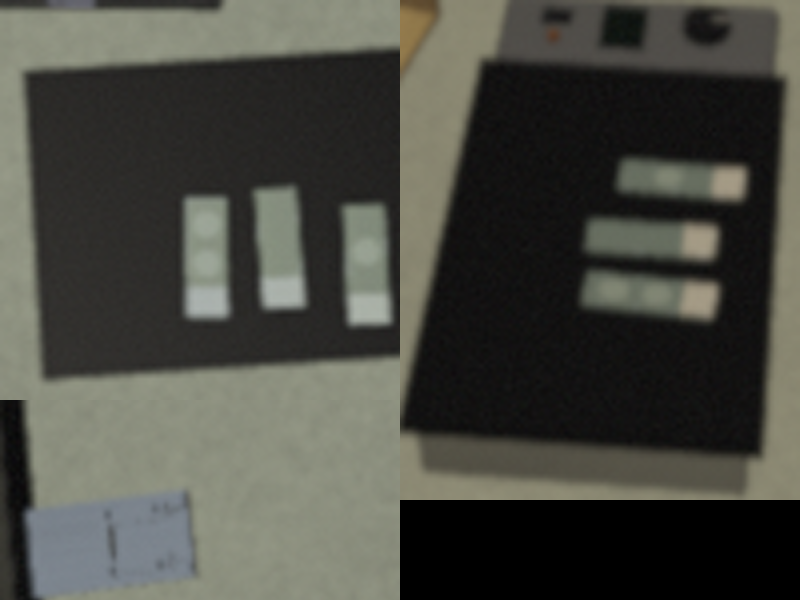

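```bash
python3 - <<'E'
from h import *
a=load('top0');b=load('side0')
T=lambda x,y:(290+(x+.5)/4-.5,140+(y+.5)/4-.5); S=lambda x,y:(270+(x-400+.5)/4-.5,110+(y+.5)/4-.5)
for n,t,s in [('frostmid',(370,324),(747,184)),('clearmid',(364,204),(618,177)),('cav',(365,250),(668,179)),('plateFL',(45,379),(761,455))]:
    print(n,[np.round(v,4) for v in tri([(a,T(*t)),(b,S(*s))])], onz(a,T(*t),.066).round(4),onz(b,S(*s),.066).round(4))
print(proj(load('wrist0'),[.51,.25,.055]))
for p in [(.63,-.25,.066),(.55,-.25,.066)]:print(proj(a,p),proj(b,p))
E
```

```text
frostmid [array([ 0.545 , -0.2431,  0.063 ]), array([0.0003, 0.0003])] [ 0.5451 -0.2426  0.066 ] [ 0.5444 -0.2398  0.066 ]
clearmid [array([ 0.6232, -0.2404,  0.0596]), array([0.0008, 0.0008])] [ 0.6216 -0.2395  0.066 ] [ 0.6228 -0.2333  0.066 ]
cav [array([ 0.5927, -0.2404,  0.0625]), array([0.0003, 0.0003])] [ 0.5921 -0.2399  0.066 ] [ 0.5925 -0.2365  0.066 ]
plateFL [array([ 0.5101, -0.0368,  0.0532]), array([0.0011, 0.0011])] [ 0.5087 -0.0371  0.066 ] [ 0.5106 -0.0257  0.066 ]
[[ 611.08588591 -230.34724566]]
[[384.71433458 187.40754095]] [[322.35803866 149.10063888]]
[[385.01414618 218.69808872]] [[354.61873121 152.62108749]]
```

Emit:
{"fn": "send_rows", "kwargs": {
  "steps": [
    {"dp": [0,0,-60],"roll": 0,"jaw": 100},
    {"dp": [0,0,-120],"roll": 0,"jaw": 100},
    {"dp": [0,0,-160],"roll": 0,"jaw": 60},
    {"dp": [40,45,-160],"roll": 0,"jaw": 20},
    {"dp": [80,90,-160],"roll": 0,"jaw": 0}
  ]
}}

```text
time_s: 0.78
tcp_pos: [0.2658, 0.5263, 0.4001]
eef_rot: [180.0, 0.0, -18.9]
contact_force: [0.2, 0.0, 0.6]
gripper_width: 0.0628
gripper_force: 0.0
```

Emit:
{"fn": "send_rows", "kwargs": {
  "steps": [
    {"dp": [40,45,0],"roll": 0,"jaw": 0},
    {"dp": [80,90,0],"roll": 0,"jaw": 0},
    {"dp": [120,135,0],"roll": 0,"jaw": 0},
    {"dp": [160,180,0],"roll": 0,"jaw": 0},
    {"dp": [200,225,0],"roll": 0,"jaw": 0}
  ]
}}

```text
time_s: 1.4
tcp_pos: [0.3819, 0.2475, 0.4007]
eef_rot: [-180.0, -0.0, -18.9]
contact_force: [1.6, 0.8, 1.3]
gripper_width: 0.0134
gripper_force: 0.0
```

Emit:
{"fn": "send_rows", "kwargs": {
  "steps": [
    {"dp": [40,45,0],"roll": 0,"jaw": 0},
    {"dp": [80,90,0],"roll": 0,"jaw": 0},
    {"dp": [120,135,0],"roll": 0,"jaw": 0},
    {"dp": [160,180,0],"roll": 0,"jaw": 0},
    {"dp": [200,225,0],"roll": 0,"jaw": 0}
  ]
}}

```text
time_s: 2.02
tcp_pos: [0.4981, -0.0302, 0.4007]
eef_rot: [-180.0, -0.0, -18.9]
contact_force: [1.9, 1.2, -0.1]
gripper_width: 0.0008
gripper_force: 0.0
```

Emit:
{"fn": "send_rows", "kwargs": {
  "steps": [
    {"dp": [35,45,20],"roll": 0,"jaw": 0},
    {"dp": [70,90,40],"roll": 0,"jaw": 0},
    {"dp": [110,135,60],"roll": 0,"jaw": 0},
    {"dp": [132,179,100],"roll": 0.1,"jaw": 0},
    {"dp": [132,179,150],"roll": 0.28,"jaw": 0}
  ]
}}

```text
time_s: 2.65
tcp_pos: [0.5649, -0.2436, 0.249]
eef_rot: [180.0, -0.0, -35.5]
contact_force: [1.1, 0.9, -1.2]
gripper_width: 0.0004
gripper_force: 0.0
```

Emit:
{"fn": "send_rows", "kwargs": {
  "steps": [
    {"dp": [0,0,10],"roll": 0.18,"jaw": 0},
    {"dp": [0,0,20],"roll": 0.36,"jaw": 0},
    {"dp": [0,0,30],"roll": 0.54,"jaw": 0},
    {"dp": [0,0,30],"roll": 0.72,"jaw": 0},
    {"dp": [0,0,30],"roll": 0.9,"jaw": 0}
  ]
}}

```text
time_s: 3.28
tcp_pos: [0.5643, -0.2404, 0.22]
eef_rot: [179.9, 0.0, -86.9]
contact_force: [0.4, 0.3, -0.4]
gripper_width: 0.0007
gripper_force: 0.0
```

Emit:
{"fn": "send_rows", "kwargs": {
  "steps": [
    {"dp": [0,0,0],"roll": 0.18,"jaw": 0},
    {"dp": [0,0,0],"roll": 0.36,"jaw": 0},
    {"dp": [0,0,0],"roll": 0.54,"jaw": 0},
    {"dp": [0,0,0],"roll": 0.72,"jaw": 0},
    {"dp": [0,0,0],"roll": 0.9,"jaw": 0}
  ]
}}

```text
time_s: 3.9
tcp_pos: [0.5643, -0.2404, 0.2202]
eef_rot: [180.0, -0.0, -138.5]
contact_force: [-0.1, -0.4, -0.4]
gripper_width: 0.0007
gripper_force: 0.0
```

Emit:
{"fn": "send_rows", "kwargs": {
  "steps": [
    {"dp": [0,0,0],"roll": 0.18,"jaw": 0},
    {"dp": [0,0,0],"roll": 0.36,"jaw": 0},
    {"dp": [0,0,0],"roll": 0.54,"jaw": 0},
    {"dp": [0,0,0],"roll": 0.68,"jaw": 0},
    {"dp": [0,0,0],"roll": 0.68,"jaw": 0}
  ]
}}

```text
time_s: 4.53
tcp_pos: [0.5644, -0.2404, 0.2203]
eef_rot: [180.0, -0.0, -177.0]
contact_force: [1.1, 0.5, -0.0]
gripper_width: 0.0004
gripper_force: 0.0
```

```bash
python3 - <<'E'
from h import *
w=cap('wrist','w1'); s=r.get_state();print(s['tcp_pos'],s['eef_rot'],s['joints'],s['contact_force'])
print(ray(w,(320,200)))
cv2.imwrite('pics/w1b.png',cv2.resize(w['image'],(800,500),interpolation=cv2.INTER_CUBIC))
E
```

```text
[ 0.56440624 -0.24038589  0.22034601] [ 1.79993180e+02 -2.30299192e-02 -1.76915787e+02] [-4.85283225e+00  1.55966968e+01 -9.12041825e+00 -3.93484222e-03
 -6.53066361e+01 -8.20613112e+01] [ 0.48250174 -0.38018407  0.15356129]
(array([ 0.49019679, -0.24410144,  0.36455325]), array([ 0.27171088,  0.00847206, -0.96234163]))
```

View pics/w1b.png

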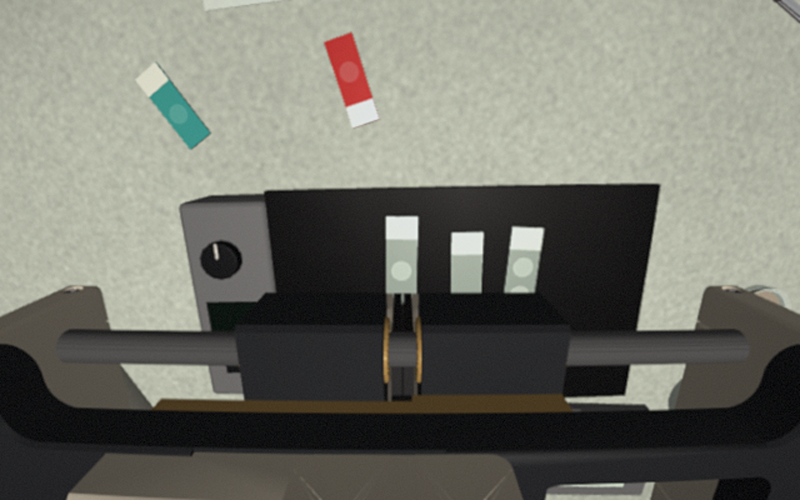

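```bash
cat >> h.py <<'E'
def frost(c,x0,x1,y0,y1,th=190):
    g=cv2.cvtColor(c['image'],cv2.COLOR_BGR2GRAY); m=np.zeros_like(g); m[y0:y1,x0:x1]=(g[y0:y1,x0:x1]>th)
    cs=cv2.findContours(m,cv2.RETR_EXTERNAL,cv2.CHAIN_APPROX_NONE)[0]; k=max(cs,key=cv2.contourArea)
    return cv2.minAreaRect(k),cv2.boxPoints(cv2.minAreaRect(k))
def edge(c,cols,y0,y1,sign=-1):
    g=cv2.GaussianBlur(cv2.cvtColor(c['image'],cv2.COLOR_BGR2GRAY),(3,3),0).astype(float); P=[]
    for u in cols:
        d=sign*np.diff(g[y0:y1,u]); i=int(d.argmax()); a,b,e=d[max(i-1,0)],d[i],d[min(i+1,len(d)-1)]
        P.append((u,y0+i+.5+.5*(a-e)/(a-2*b+e-1e-9)))
    return np.array(P)
E
python3 - <<'E'
from h import *
w=load('w1'); g=cv2.cvtColor(w['image'],cv2.COLOR_BGR2GRAY)
print(g[165:240:3,321]); print(g[180,300:345]); print(g[225,300:345])
rc,bx=frost(w,300,345,165,200,170);print(rc,bx.round(1).tolist())
for p in bx:print(onz(w,p,.066).round(4))
P=edge(w,range(220,520,10),140,160);ln=np.array([onz(w,p,.063) for p in P]);f=np.polyfit(ln[:,1],ln[:,0],1);print('edge',f,np.abs(np.polyval(f,ln[:,1])-ln[:,0]).max(),np.polyval(f,-.242),np.degrees(np.arctan(f[0])))
E
```

```text
[ 43  43  35 226 225 227 226 227 228 177 176 175 174 174 172 205 204 201
 203 203 169 166 166 139 118]
[ 36  36  36  36  39  34  35  45 122 214 232 228 225 226 227 226 227 226
 227 226 227 227 226 227 227 226 228 227 227 227 227 228 232 227 144  59
  37  38  36  43  41  41  39  43  41]
[ 25  27  25  27  26  28  20  28  83 150 168 168 165 167 165 164 166 165
 165 168 166 169 166 166 167 168 165 167 168 168 167 173 166  98  35  28
  28  31  27  33  26  31  29  29  28]
((321.0, 186.0), (26.0, 24.0), 90.0) [[309.0, 173.0], [333.0, 173.0], [333.0, 199.0], [309.0, 199.0]]
[ 0.5471 -0.2538  0.066 ]
[ 0.5459 -0.2299  0.066 ]
[ 0.5728 -0.2283  0.066 ]
[ 0.574  -0.2528  0.066 ]
edge [-0.07118224  0.50611003] 0.000272314780444316 0.5233361321303638 -4.071574225953883
```

Emit:
{"fn": "send_rows", "kwargs": {
  "steps": [
    {"dp": [-20,0,30],"roll": 0,"jaw": 0},
    {"dp": [-45,0,60],"roll": 0,"jaw": 0},
    {"dp": [-45,0,95],"roll": 0,"jaw": 0},
    {"dp": [-45,0,110],"roll": 0,"jaw": 0},
    {"dp": [-45,0,110],"roll": 0,"jaw": 0}
  ]
}}

```text
time_s: 5.2
tcp_pos: [0.6089, -0.2381, 0.1098]
eef_rot: [180.0, -0.1, -177.0]
contact_force: [-0.4, 0.1, 0.8]
gripper_width: 0.0006
gripper_force: 0.0
```

```bash
cat >> h.py <<'E'
def cross(g,p,d,n,lo,hi):  # subpixel crossing of level along p+d*t
    t=np.arange(0,n,.1); q=(np.array(p)+np.outer(t,d)).astype(np.float32)
    v=cv2.remap(g.astype(np.float32),q[:,0],q[:,1],cv2.INTER_LINEAR).ravel(); i=np.where(v>(lo+hi)/2)[0]
    return q[i[0]] if len(i) else None
E
python3 - <<'E'
from h import *
w=cap('wrist','w2'); s=r.get_state();print(s['tcp_pos'],s['eef_rot'],s['contact_force'])
X=[(.5455,-.2415+dy,.065) for dy in(-.013,0,.013)]+[(.622,-.2385,.065),(.584,-.24,.065)]
print(proj(w,X).round(1).tolist()); P=proj(w,X)[1].astype(int)
g=cv2.cvtColor(w['image'],cv2.COLOR_BGR2GRAY);print(P,g[max(P[1]-30,0):P[1]+60:3,P[0]]);print(g[P[1]+12,P[0]-40:P[0]+40:2])
cv2.imwrite('pics/w2b.png',w['image'])
E
```

```text
[ 0.60968396 -0.23834321  0.11121764] [-1.79975550e+02  1.09327259e-02 -1.77020453e+02] [-0.52139436  0.36717815  0.21466068]
[[300.2, 131.9], [321.4, 133.0], [342.7, 134.1], [320.1, 248.3], [320.7, 194.1]]
[321 133] [ 60  60  61  59  57  59  57  60  57  57  49 255 253 253 253 253 253 253
 253 253 253 232 229 229 228 227 228 227 226 226]
[ 51  51  53  52  52  54  52  53  45  92 255 253 253 253 253 253 253 253
 252 253 253 252 253 253 253 252 253 253 253 253 255  70  57  57  59  59
  58  60  60  60]
```

View pics/w2b.png

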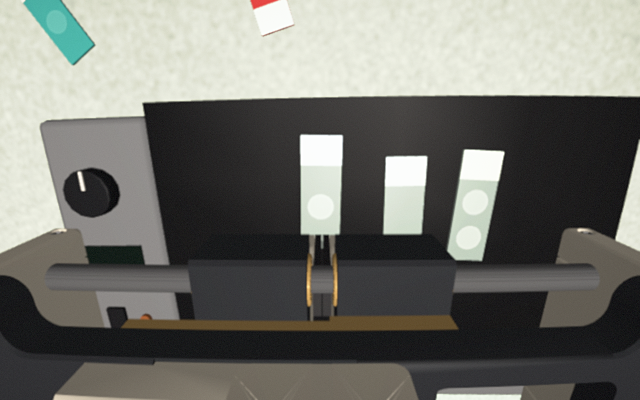

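```bash
python3 - <<'E'
from h import *
def meas(f,lo,hi,top,rows):
    w=load(f);g=cv2.cvtColor(w['image'],cv2.COLOR_BGR2GRAY);o={}
    F=np.array([cross(g,(u,top),(0,1),25,lo,hi) for u in rows['c']]); o['F']=np.polyfit(F[:,0],F[:,1],1)
    for k,x0,d in(('L',rows['l'],1),('R',rows['r'],-1)):
        Q=np.array([cross(g,(x0,v),(d,0),30,lo,hi) for v in rows['v']]); o[k]=np.polyfit(Q[:,1],Q[:,0],1)
    c={}
    for k in 'LR':
        a,b=o[k];m,n=o['F'];v=(m*b+n)/(1-m*a);c[k]=(a*v+b,v)
    return w,c,o
w1,c1,o1=meas('w1',36,227,162,dict(c=range(311,332,2),l=295,r=348,v=range(176,189)))
w2,c2,o2=meas('w2',57,253,120,dict(c=range(304,340,2),l=285,r=358,v=range(138,163)))
print(c1,c2)
for k in 'LR':print(k,*[np.round(v,4) for v in tri([(w1,c1[k]),(w2,c2[k])])],onz(w1,c1[k],.065).round(4),onz(w2,c2[k],.065).round(4))
# slide yaw from sides (glass+frost)
for w,o,v0,v1 in((w1,o1,176,188),(w2,o2,138,162)):
    for k in 'LR':
        A=onz(w,(np.polyval(o[k],v0),v0),.065);B=onz(w,(np.polyval(o[k],v1),v1),.065);d=B-A;print(k,np.degrees(np.arctan2(d[1],d[0])).round(2))
for w,cols,y in((w1,range(220,520,10),(140,160)),(w2,range(160,600,10),(85,115))):
    P=edge(w,cols,*y)
    for z in(.06,.066):
        ln=np.array([onz(w,p,z) for p in P]);f=np.polyfit(ln[:,1],ln[:,0],1);print('edge',z,np.polyval(f,-.2).round(4),np.degrees(np.arctan(f[0])).round(2),np.abs(np.polyval(f,ln[:,1])-ln[:,0]).max().round(4))
E
```

```text
{'L': (np.float64(308.1039146353696), np.float64(172.46482671142036)), 'R': (np.float64(334.2691205542308), np.float64(172.53619071937382))} {'L': (np.float64(299.4479010134603), np.float64(134.17764832461816)), 'R': (np.float64(342.5281989353732), np.float64(134.48884569623442))}
L [ 0.5469 -0.2549  0.0645] [0.0001 0.0001] [ 0.5468 -0.2548  0.065 ] [ 0.5469 -0.2549  0.065 ]
R [ 0.5458 -0.2285  0.0636] [0. 0.] [ 0.5455 -0.2286  0.065 ] [ 0.5457 -0.2286  0.065 ]
L 2.58
R 2.51
L 2.84
R 2.52
edge 0.06 0.5207 -4.07 0.0003
edge 0.066 0.52 -4.07 0.0003
edge 0.06 0.5212 -4.04 0.0001
edge 0.066 0.5216 -4.04 0.0001
```

Emit:
{"fn": "send_rows", "kwargs": {
  "steps": [
    {"dp": [0,0,12],"roll": 0,"jaw": 0},
    {"dp": [0,0,20],"roll": 0,"jaw": 0},
    {"dp": [0,0,25],"roll": 0,"jaw": 0},
    {"dp": [0,0,27],"roll": 0,"jaw": 0},
    {"dp": [0,0,28],"roll": 0,"jaw": 0}
  ]
}}

```text
time_s: 5.88
tcp_pos: [0.6096, -0.2382, 0.0826]
eef_rot: [-180.0, 0.0, -177.1]
contact_force: [0.1, -0.4, 0.7]
gripper_width: 0.0001
gripper_force: 0.0
```

Emit:
{"fn": "send_rows", "kwargs": {
  "steps": [
    {"dp": [0,0,0.3],"roll": 0,"jaw": 0},
    {"dp": [0,0,0.6],"roll": 0,"jaw": 0},
    {"dp": [0,0,0.9],"roll": 0,"jaw": 0},
    {"dp": [0,0,1.2],"roll": 0,"jaw": 0},
    {"dp": [0,0,1.5],"roll": 0,"jaw": 0}
  ]
}}

```text
time_s: 6.5
tcp_pos: [0.6095, -0.2381, 0.0811]
eef_rot: [-180.0, 0.0, -177.1]
contact_force: [-0.8, 0.2, 0.4]
gripper_width: 0.0006
gripper_force: 0.0
```

Emit:
{"fn": "send_rows", "kwargs": {
  "steps": [
    {"dp": [0,0,0.3],"roll": 0,"jaw": 0},
    {"dp": [0,0,0.6],"roll": 0,"jaw": 0},
    {"dp": [0,0,0.9],"roll": 0,"jaw": 0},
    {"dp": [0,0,1.2],"roll": 0,"jaw": 0},
    {"dp": [0,0,1.5],"roll": 0,"jaw": 0}
  ]
}}

```text
time_s: 7.12
tcp_pos: [0.6095, -0.2381, 0.0795]
eef_rot: [-180.0, -0.0, -177.1]
contact_force: [-0.1, 0.3, -0.0]
gripper_width: 0.0004
gripper_force: 0.0
```

Emit:
{"fn": "send_rows", "kwargs": {
  "steps": [
    {"dp": [0,0,0.25],"roll": 0,"jaw": 0},
    {"dp": [0,0,0.5],"roll": 0,"jaw": 0},
    {"dp": [0,0,0.75],"roll": 0,"jaw": 0}
  ]
}}

```text
time_s: 7.5
tcp_pos: [0.6095, -0.2381, 0.0788]
eef_rot: [-180.0, -0.0, -177.1]
contact_force: [-0.9, -0.4, 1.8]
gripper_width: 0.0002
gripper_force: 1.0
```

Emit:
{"fn": "send_rows", "kwargs": {
  "steps": [
    {"dp": [0,0,0.1],"roll": 0,"jaw": 0},
    {"dp": [0,0,0.2],"roll": 0,"jaw": 0}
  ]
}}

```text
time_s: 7.75
tcp_pos: [0.6096, -0.2382, 0.0788]
eef_rot: [-180.0, 0.0, -177.1]
contact_force: [-0.8, 0.7, 2.6]
gripper_width: 0.0005
gripper_force: 1.0
```

Emit:
{"fn": "send_rows", "kwargs": {
  "steps": [
    {"dp": [0,0,0.1],"roll": 0,"jaw": 0},
    {"dp": [0,0,0.2],"roll": 0,"jaw": 0}
  ]
}}

```text
time_s: 8.0
tcp_pos: [0.6096, -0.2382, 0.0788]
eef_rot: [-180.0, 0.0, -177.1]
contact_force: [-0.9, -0.2, 5.2]
gripper_width: 0.0003
gripper_force: 2.3
```

Emit:
{"fn": "send_rows", "kwargs": {
  "steps": [
    {"dp": [1,0,0],"roll": 0,"jaw": 0},
    {"dp": [2.5,0,0],"roll": 0,"jaw": 0},
    {"dp": [4.5,0,0],"roll": 0,"jaw": 0},
    {"dp": [6.5,0,0],"roll": 0,"jaw": 0},
    {"dp": [8.5,0,0],"roll": 0,"jaw": 0}
  ]
}}

```text
time_s: 8.62
tcp_pos: [0.6013, -0.2386, 0.0788]
eef_rot: [-180.0, 0.1, -177.1]
contact_force: [0.2, 0.4, 4.5]
gripper_width: 0.0003
gripper_force: 2.6
```

```bash
python3 - <<'E'
from h import *
w=cap('wrist','w3');s=r.get_state();print(s['tcp_pos'],s['contact_force'],s['gripper_force'])
g=cv2.cvtColor(w['image'],cv2.COLOR_BGR2GRAY)
print(g[90:180:2,321])
F=np.array([cross(g,(u,y0),(0,1),25,57,253) for u in range(306,338,4) for y0 in (112,)]);print(F[:,1])
print([onz(w,p,.0645).round(4) for p in F])
E
```

```text
[ 0.60101923 -0.23864786  0.07878179] [1.44801867 0.29382313 5.89393361] 2.48026291311362
[236 236 235 234 235 238 239 238 235 218  59  58  56  55  57  56  53  54
  52  54  52  54  50  77 249 254 253 252 253 253 252 253 253 253 253 253
 253 253 253 253 253 253 234 227 227]Traceback (most recent call last):
  File "<stdin>", line 5, in <module>
ValueError: setting an array element with a sequence. The requested array has an inhomogeneous shape after 1 dimensions. The detected shape was (8,) + inhomogeneous part.
```

```bash
python3 - <<'E'
from h import *
w=load('w3');g=cv2.cvtColor(w['image'],cv2.COLOR_BGR2GRAY)
for u in range(302,342,6):
    p=cross(g,(u,120),(0,1),35,57,253)
    if p is not None:print(p,onz(w,p,.0645).round(4))
for v in(145,165):
    l=cross(g,(280,v),(1,0),40,57,253);q=cross(g,(365,v),(-1,0),40,57,253);print(l,q,onz(w,l,.0645),onz(w,q,.0645))
E
```

```text
[302.  136.6] [ 0.5385 -0.2519  0.0645]
[308.  136.6] [ 0.5384 -0.2488  0.0645]
[314.  136.6] [ 0.5382 -0.2457  0.0645]
[320.  136.9] [ 0.5382 -0.2426  0.0645]
[326.  136.8] [ 0.538  -0.2395  0.0645]
[332.  136.9] [ 0.5379 -0.2365  0.0645]
[338. 137.] [ 0.5378 -0.2334  0.0645]
[295.3 145. ] [346.2 145. ] [ 0.54295075 -0.25516799  0.0645    ] [ 0.54162762 -0.22889083  0.0645    ]
[295.6 165. ] [345.4 165. ] [ 0.55336077 -0.25472388  0.0645    ] [ 0.55204276 -0.22856597  0.0645    ]
```

Emit:
{"fn": "send_rows", "kwargs": {
  "steps": [
    {"dp": [2,0,0],"roll": 0,"jaw": 0},
    {"dp": [4.5,0,0],"roll": 0,"jaw": 0},
    {"dp": [7,0,0],"roll": 0,"jaw": 0},
    {"dp": [9.5,0,0],"roll": 0,"jaw": 0},
    {"dp": [12,0,0],"roll": 0,"jaw": 0}
  ]
}}

```text
time_s: 9.3
tcp_pos: [0.5892, -0.2393, 0.0788]
eef_rot: [-180.0, 0.0, -177.1]
contact_force: [1.7, -0.2, 5.4]
gripper_width: 0.0001
gripper_force: 2.6
```

Emit:
{"fn": "send_rows", "kwargs": {
  "steps": [
    {"dp": [2.5,0,0],"roll": 0,"jaw": 0},
    {"dp": [5,0,0],"roll": 0,"jaw": 0},
    {"dp": [7.5,0,0],"roll": 0,"jaw": 0},
    {"dp": [10,0,0],"roll": 0,"jaw": 0},
    {"dp": [12.5,0,0],"roll": 0,"jaw": 0}
  ]
}}

```text
time_s: 9.93
tcp_pos: [0.5767, -0.2399, 0.0787]
eef_rot: [-180.0, 0.0, -177.1]
contact_force: [1.4, 0.5, 5.7]
gripper_width: 0.0003
gripper_force: 2.6
```

Emit:
{"fn": "send_rows", "kwargs": {
  "steps": [
    {"dp": [2.5,0,0],"roll": 0,"jaw": 0},
    {"dp": [5,0,0],"roll": 0,"jaw": 0},
    {"dp": [7.5,0,0],"roll": 0,"jaw": 0},
    {"dp": [10,0,0],"roll": 0,"jaw": 0},
    {"dp": [12,0,0],"roll": 0,"jaw": 0}
  ]
}}

```text
time_s: 10.55
tcp_pos: [0.5648, -0.2405, 0.0788]
eef_rot: [-180.0, 0.1, -177.1]
contact_force: [1.1, 0.4, 4.9]
gripper_width: 0.0001
gripper_force: 2.6
```

Emit:
{"fn": "send_rows", "kwargs": {
  "steps": [
    {"dp": [2,0,0],"roll": 0,"jaw": 0},
    {"dp": [4,0,0],"roll": 0,"jaw": 0},
    {"dp": [6,0,0],"roll": 0,"jaw": 0},
    {"dp": [6.5,0,0],"roll": 0,"jaw": 0},
    {"dp": [6.5,0,0],"roll": 0,"jaw": 0}
  ]
}}

```text
time_s: 11.18
tcp_pos: [0.5582, -0.2408, 0.0788]
eef_rot: [-180.0, 0.0, -177.1]
contact_force: [0.4, 0.5, 4.9]
gripper_width: 0.0004
gripper_force: 2.8
```

Emit:
{"fn": "send_rows", "kwargs": {
  "steps": [
    {"dp": [0,0,-0.3],"roll": 0,"jaw": 0},
    {"dp": [0,0,-0.8],"roll": 0,"jaw": 0},
    {"dp": [0,0,-5],"roll": 0,"jaw": 0},
    {"dp": [0,0,-20],"roll": 0,"jaw": 0},
    {"dp": [0,0,-45],"roll": 0,"jaw": 0}
  ]
}}

```text
time_s: 11.8
tcp_pos: [0.5574, -0.2407, 0.1237]
eef_rot: [180.0, -0.1, -177.1]
contact_force: [0.8, 0.0, -0.2]
gripper_width: 0.0007
gripper_force: 0.0
```

Emit:
{"fn": "send_rows", "kwargs": {
  "steps": [
    {"dp": [25,0,-20],"roll": 0,"jaw": 60},
    {"dp": [52,0,-20],"roll": 0,"jaw": 60},
    {"dp": [52,0,-20],"roll": 0,"jaw": 60},
    {"dp": [52,0,-20],"roll": 0,"jaw": 60}
  ]
}}

```text
time_s: 12.3
tcp_pos: [0.5066, -0.2435, 0.1442]
eef_rot: [-180.0, 0.1, -177.1]
contact_force: [-0.5, 0.0, 0.4]
gripper_width: 0.0351
gripper_force: 0.0
```

```bash
python3 - <<'E'
from h import *
w=cap('wrist','w4');s=r.get_state();print(s['tcp_pos'],s['eef_rot'],s['contact_force'],s['gripper_width'])
X=[(.495,-.244,.0645),(.56,-.24,.0645)];print(proj(w,X))
E
```

```text
[ 0.50675002 -0.24344456  0.14390479] [-1.79983683e+02  4.00584497e-02 -1.77077042e+02] [0.54149083 0.62107704 0.32246631] 0.038860591840308316
[[321.72903124 199.09113681]
 [322.60702442 274.81789941]]
```

View pics/w4.png

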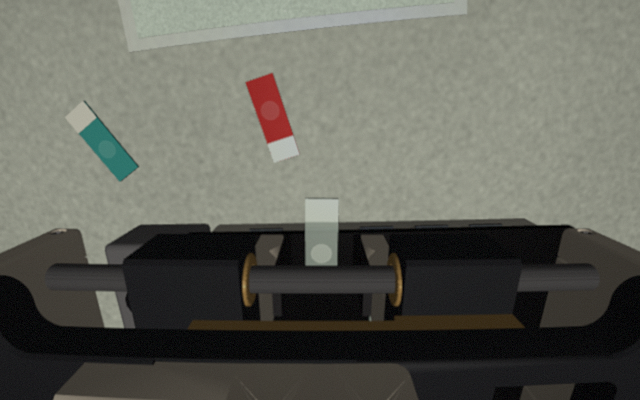

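Emit:
{"fn": "send_rows", "kwargs": {
  "steps": [
    {"dp": [0.5,-0.4,30],"roll": 0.005,"jaw": 50},
    {"dp": [0.5,-0.4,60],"roll": 0.005,"jaw": 50},
    {"dp": [0.5,-0.4,78],"roll": 0.005,"jaw": 50},
    {"dp": [0.5,-0.4,84],"roll": 0.005,"jaw": 50},
    {"dp": [0.5,-0.4,85.5],"roll": 0.005,"jaw": 50}
  ]
}}

```text
time_s: 12.98
tcp_pos: [0.5061, -0.2438, 0.0578]
eef_rot: [-180.0, -0.0, -177.4]
contact_force: [0.6, 0.1, 0.6]
gripper_width: 0.0443
gripper_force: 0.0
```

Emit:
{"fn": "send_rows", "kwargs": {
  "newtons": 8,
  "steps": [
    {"dp": [0,0,0],"roll": 0,"jaw": 40},
    {"dp": [0,0,0],"roll": 0,"jaw": 36},
    {"dp": [0,0,0],"roll": 0,"jaw": 33},
    {"dp": [0,0,0],"roll": 0,"jaw": 31},
    {"dp": [0,0,0],"roll": 0,"jaw": 30}
  ]
}}

```text
time_s: 13.6
tcp_pos: [0.5057, -0.2438, 0.058]
eef_rot: [-180.0, 0.0, -177.4]
contact_force: [0.2, -0.4, -0.4]
gripper_width: 0.0267
gripper_force: 0.0
```

Emit:
{"fn": "send_rows", "kwargs": {
  "newtons": 8,
  "steps": [
    {"dp": [0,0,0],"roll": 0,"jaw": 29},
    {"dp": [0,0,0],"roll": 0,"jaw": 27},
    {"dp": [0,0,0],"roll": 0,"jaw": 24},
    {"dp": [0,0,0],"roll": 0,"jaw": 20},
    {"dp": [0,0,0],"roll": 0,"jaw": 20}
  ]
}}

```text
time_s: 14.22
tcp_pos: [0.5056, -0.2438, 0.0579]
eef_rot: [-180.0, 0.0, -177.4]
contact_force: [0.1, 0.1, 0.6]
gripper_width: 0.0261
gripper_force: 8.0
```

Emit:
{"fn": "send_rows", "kwargs": {
  "steps": [
    {"dp": [0,0,-1],"roll": 0,"jaw": 20},
    {"dp": [0,0,-4],"roll": 0,"jaw": 20},
    {"dp": [0,0,-10],"roll": 0,"jaw": 20},
    {"dp": [0,0,-18],"roll": 0,"jaw": 20},
    {"dp": [0,0,-26],"roll": 0,"jaw": 20}
  ]
}}

```text
time_s: 14.85
tcp_pos: [0.5058, -0.2438, 0.0847]
eef_rot: [-180.0, 0.0, -177.4]
contact_force: [1.2, -0.3, -0.0]
gripper_width: 0.0256
gripper_force: 8.0
```

Emit:
{"fn": "send_rows", "kwargs": {
  "steps": [
    {"dp": [0,0,-20],"roll": 0,"jaw": 20},
    {"dp": [0,0,-60],"roll": 0,"jaw": 20},
    {"dp": [0,0,-105],"roll": 0,"jaw": 20},
    {"dp": [0,0,-145],"roll": 0,"jaw": 20},
    {"dp": [0,0,-176],"roll": 0,"jaw": 20}
  ]
}}

```text
time_s: 15.48
tcp_pos: [0.5057, -0.2439, 0.2626]
eef_rot: [-180.0, 0.1, -177.4]
contact_force: [0.8, -0.3, -0.7]
gripper_width: 0.0254
gripper_force: 8.0
```

Emit:
{"fn": "send_rows", "kwargs": {
  "steps": [
    {"dp": [-5,25,0],"roll": 0,"jaw": 20},
    {"dp": [-15,70,0],"roll": 0,"jaw": 20},
    {"dp": [-25,120,0],"roll": 0,"jaw": 20},
    {"dp": [-35,170,0],"roll": 0,"jaw": 20},
    {"dp": [-45,220,0],"roll": 0,"jaw": 20}
  ]
}}

```text
time_s: 16.1
tcp_pos: [0.5404, -0.0204, 0.2607]
eef_rot: [180.0, 0.1, -177.4]
contact_force: [0.3, 0.5, -0.1]
gripper_width: 0.0256
gripper_force: 8.0
```

Emit:
{"fn": "send_rows", "kwargs": {
  "steps": [
    {"dp": [-11,50,0],"roll": 0,"jaw": 20},
    {"dp": [-22,100,0],"roll": 0,"jaw": 20},
    {"dp": [-35,150,0],"roll": 0,"jaw": 20},
    {"dp": [-45,180,0],"roll": 0,"jaw": 20},
    {"dp": [-45,180,0],"roll": 0,"jaw": 20}
  ]
}}

```text
time_s: 16.73
tcp_pos: [0.5775, 0.1616, 0.2596]
eef_rot: [-180.0, -0.0, -177.3]
contact_force: [-0.4, -0.8, -0.7]
gripper_width: 0.0261
gripper_force: 8.0
```

```bash
python3 - <<'E'
from h import *
w=cap('wrist','w5');s=r.get_state();print(s['tcp_pos'],s['eef_rot'],s['contact_force'],s['gripper_width'],s['gripper_force'])
E
```

```text
[0.57717964 0.16044142 0.25968237] [-1.79977278e+02 -4.05439063e-02 -1.77305696e+02] [-0.23896545 -0.93313795 -0.19804634] 0.025484595256226764 7.995276600122452
```

Emit:
{"fn": "send_rows", "kwargs": {
  "steps": [
    {"dp": [-5,30,0],"roll": 0,"jaw": 20},
    {"dp": [-10,60,0],"roll": 0,"jaw": 20},
    {"dp": [-10,70,0],"roll": 0,"jaw": 20},
    {"dp": [-10,70,0],"roll": 0,"jaw": 20}
  ]
}}

```text
time_s: 17.27
tcp_pos: [0.5838, 0.2307, 0.2597]
eef_rot: [-180.0, -0.0, -177.3]
contact_force: [0.6, -0.5, -0.7]
gripper_width: 0.0258
gripper_force: 8.0
```

```bash
python3 - <<'E'
from h import *
w=cap('wrist','w6');s=r.get_state();print(s['tcp_pos'],s['eef_rot'],s['contact_force'],s['gripper_width'],s['gripper_force'])
a=load('w5')['image'];b=w['image']
f=lambda i:cv2.resize(i[100:300],None,fx=1.25,fy=1.25,interpolation=cv2.INTER_CUBIC)
cv2.imwrite('pics/w56.png',np.vstack([f(a),f(b)]))
E
```

```text
[0.58382418 0.23012176 0.25977139] [-1.79981539e+02 -2.39231900e-02 -1.77353918e+02] [-0.70918018  0.58585353  0.10458845] 0.02566553689018341 7.995323538780212
```

View pics/w56.png

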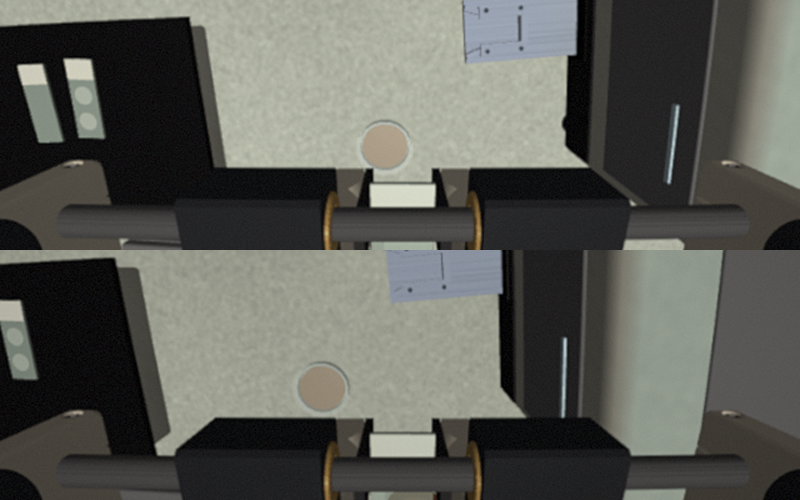

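```bash
python3 - <<'E'
from h import *
a=load('w5')['image'];b=load('w6')['image']
f=lambda i,x,y:cv2.resize(i[y:y+110,x:x+100],None,fx=4,fy=4,interpolation=cv2.INTER_CUBIC)
cv2.imwrite('pics/w56c.png',np.hstack([f(a,365,55),f(b,305,45)]))
E
```

View pics/w56c.png

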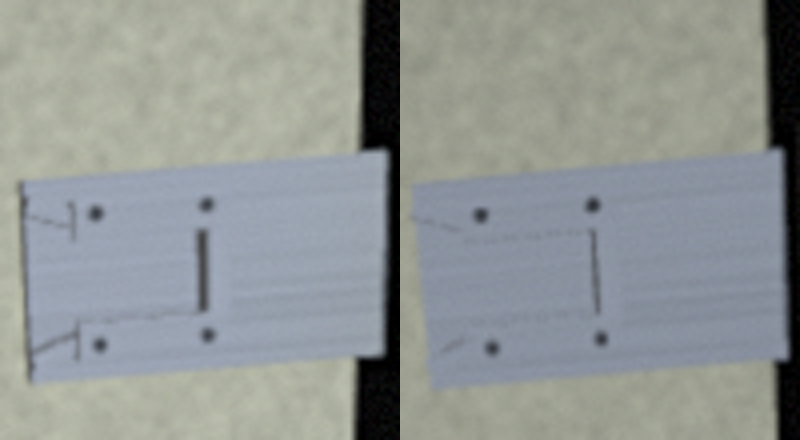

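```bash
python3 - <<'E'
from h import *
a=load('w5');b=load('w6')
A=lambda p:(365+(p[0]+.5)/4-.5,55+(p[1]+.5)/4-.5);B=lambda p:(305+(p[0]-399.5)/4-.5,45+(p[1]+.5)/4-.5)
D={}
for n,p,q in [('cornerT',(24,182),(414,184)),('cornerB',(32,381),(433,387)),('s1',(96,213),(481,215)),('s2',(100,345),(492,348)),('s3',(207,205),(593,205)),('s4',(208,335),(601,339)),('stopT',(206,230),(593,231)),('stopB',(206,311),(599,314)),('caseT',(386,150),(782,149)),('caseB',(384,355),(788,359))]:
    x,e=tri([(a,A(p)),(b,B(q))]);D[n]=x;print(n,x.round(4),np.round(e,4),onz(a,A(p),.0625).round(4),onz(b,B(q),.0625).round(4))
for i,j in (('s1','s2'),('s3','s4'),('s1','s3'),('s2','s4'),('cornerT','cornerB'),('stopT','stopB')):
    d=D[j]-D[i];print(i,j,np.linalg.norm(d[:2]).round(4),np.degrees(np.arctan2(d[1],d[0])).round(2))
E
```

```text
cornerT [0.4851 0.2113 0.0541] [0.0001 0.0001] [0.4857 0.21   0.0625] [0.4856 0.2117 0.0625]
cornerB [0.5397 0.2186 0.0529] [0. 0.] [0.5387 0.2169 0.0625] [0.5389 0.2188 0.0625]
s1 [0.4927 0.2299 0.0639] [0. 0.] [0.4927 0.2302 0.0625] [0.4927 0.2299 0.0625]
s2 [0.5276 0.2346 0.0641] [0.0001 0.0001] [0.5278 0.2349 0.0625] [0.5275 0.2346 0.0625]
s3 [0.4889 0.2595 0.0646] [0.0001 0.0001] [0.489  0.2601 0.0625] [0.4887 0.2597 0.0625]
s4 [0.5235 0.2643 0.0641] [0.0001 0.0001] [0.5235 0.2648 0.0625] [0.5237 0.2644 0.0625]
stopT [0.4955 0.26   0.0648] [0. 0.] [0.4955 0.2607 0.0625] [0.4954 0.2602 0.0625]
stopB [0.517  0.2634 0.0624] [0. 0.] [0.517  0.2634 0.0625] [0.517  0.2634 0.0625]
caseT [0.471  0.3112 0.0527] [0.0001 0.0001] [0.472  0.3069 0.0625] [0.4719 0.3089 0.0625]
caseB [0.5268 0.3184 0.0558] [0. 0.] [0.5263 0.3153 0.0625] [0.5265 0.3166 0.0625]
s1 s2 0.0351 7.67
s3 s4 0.0349 7.84
s1 s3 0.0299 97.31
s2 s4 0.03 97.76
cornerT cornerB 0.055 7.61
stopT stopB 0.0218 9.06
```

Emit:
{"fn": "send_rows", "kwargs": {
  "steps": [
    {"dp": [25,-30,0],"roll": 0,"jaw": 20},
    {"dp": [50,-60,0],"roll": 0,"jaw": 20},
    {"dp": [66,-80.5,0],"roll": -0.1,"jaw": 20},
    {"dp": [66,-80.5,0],"roll": -0.27,"jaw": 20},
    {"dp": [66,-80.5,0],"roll": -0.44,"jaw": 20}
  ]
}}

```text
time_s: 17.95
tcp_pos: [0.5215, 0.1456, 0.2605]
eef_rot: [180.0, 0.1, -151.9]
contact_force: [0.7, 0.0, -0.1]
gripper_width: 0.0257
gripper_force: 8.0
```

Emit:
{"fn": "send_rows", "kwargs": {
  "steps": [
    {"dp": [0,0,0],"roll": -0.17,"jaw": 20},
    {"dp": [0,0,0],"roll": -0.34,"jaw": 20},
    {"dp": [0,0,0],"roll": -0.51,"jaw": 20},
    {"dp": [0,0,0],"roll": -0.68,"jaw": 20},
    {"dp": [0,0,0],"roll": -0.85,"jaw": 20}
  ]
}}

```text
time_s: 18.58
tcp_pos: [0.5216, 0.1459, 0.2602]
eef_rot: [-180.0, 0.0, -103.2]
contact_force: [-0.6, -0.7, -0.3]
gripper_width: 0.026
gripper_force: 8.0
```

Emit:
{"fn": "send_rows", "kwargs": {
  "steps": [
    {"dp": [0,0,10],"roll": -0.17,"jaw": 20},
    {"dp": [0,0,40],"roll": -0.32,"jaw": 20},
    {"dp": [0,0,80],"roll": -0.367,"jaw": 20},
    {"dp": [0,0,100],"roll": -0.367,"jaw": 20},
    {"dp": [0,0,100],"roll": -0.367,"jaw": 20}
  ]
}}

```text
time_s: 19.2
tcp_pos: [0.5208, 0.1456, 0.1588]
eef_rot: [179.8, -0.1, -82.5]
contact_force: [-0.5, 0.4, 1.0]
gripper_width: 0.0258
gripper_force: 8.0
```

```bash
python3 - <<'E'
from h import *
w=cap('wrist','w7');b=cap('side','side7');s=r.get_state();print(s['tcp_pos'],s['eef_rot'],s['contact_force'],s['gripper_width'],s['gripper_force'])
c=np.array(s['tcp_pos']);y=np.radians(s['eef_rot'][2])
tx=np.array([np.cos(y),np.sin(y),0]);ty=np.array([np.sin(y),-np.cos(y),0])
g=cv2.cvtColor(w['image'],cv2.COLOR_BGR2GRAY)
print(g[200:270:2,320].tolist());print(proj(w,[c+tx*.0108+[0,0,.0068],c+tx*.0108+ty*.013+[0,0,.0068],c+tx*.0108-ty*.013+[0,0,.0068]]))
u=np.array([np.cos(np.radians(97.6)),np.sin(np.radians(97.6))]);d=c[:2]-[.5124,.21495];print('s',d@u,'lat',d@[-u[1],u[0]])
E
```

```text
[0.5222521  0.14657663 0.16087659] [-1.79943346e+02  2.06574124e-03 -8.24517977e+01] [0.79009661 1.00044467 1.11282515] 0.025492263006400628 7.995327115058899
[129, 131, 130, 128, 126, 131, 130, 133, 133, 132, 133, 132, 131, 132, 134, 136, 134, 129, 129, 133, 133, 133, 129, 74, 144, 162, 160, 160, 160, 160, 160, 161, 156, 49, 19]
[[318.18098449 250.78611374]
 [344.84976945 250.71722847]
 [291.5108032  250.82085903]]
s -0.0690757527403134 lat -0.0007227360800972256
```

```bash
python3 - <<'E'
from h import *
P=(([0.58382418,0.23012176,0.25977139],-177.354,'w6'),([0.57717964,0.16044142,0.25968237],-177.306,'w5'))
for c,y,f in P:
    w=load(f);c=np.array(c);y=np.radians(y);tx=np.array([np.cos(y),np.sin(y),0]);ty=np.array([np.sin(y),-np.cos(y),0])
    g=cv2.cvtColor(w['image'],cv2.COLOR_BGR2GRAY);print(g[236:262,320].tolist());print(g[252,285:355].tolist())
    print(proj(w,[c+tx*.0108+[0,0,.0068],c+tx*.0108+ty*.013+[0,0,.0068],c+tx*.0108-ty*.013+[0,0,.0068],c+tx*.0118+[0,0,.0068],c+tx*.0108+[0,0,.0038]]).round(2).tolist())
w=cap('wrist','w8');s=r.get_state();print(s['tcp_pos'],s['eef_rot'],s['contact_force']);g=cv2.cvtColor(w['image'],cv2.COLOR_BGR2GRAY);print(g[236:262,320].tolist())
E
```

```text
[153, 153, 154, 154, 149, 150, 152, 160, 157, 120, 92, 134, 178, 193, 193, 191, 190, 190, 193, 190, 192, 190, 191, 192, 190, 191]
[96, 92, 80, 46, 13, 12, 10, 9, 0, 8, 73, 157, 189, 191, 191, 190, 191, 192, 191, 191, 190, 189, 192, 191, 191, 190, 191, 191, 192, 191, 191, 191, 190, 191, 190, 190, 192, 190, 193, 193, 192, 191, 192, 192, 192, 192, 192, 192, 192, 190, 191, 191, 192, 193, 193, 191, 192, 191, 192, 192, 192, 196, 185, 109, 29, 1, 6, 12, 12, 7]
[[320.45, 248.04], [346.79, 248.03], [294.11, 248.03], [320.45, 246.18], [320.47, 245.52]]
[190, 181, 177, 178, 182, 187, 186, 187, 176, 132, 103, 151, 201, 215, 217, 214, 214, 215, 215, 215, 214, 215, 212, 212, 215, 213]
[111, 103, 90, 52, 18, 8, 5, 7, 17, 5, 84, 176, 210, 214, 215, 212, 214, 214, 215, 215, 215, 214, 213, 215, 214, 215, 214, 214, 215, 216, 213, 214, 213, 214, 214, 214, 215, 214, 215, 215, 215, 214, 216, 213, 213, 213, 215, 216, 215, 215, 215, 214, 216, 216, 215, 214, 214, 216, 215, 213, 217, 221, 206, 122, 36, 0, 9, 11, 11, 4]
[[319.15, 247.37], [345.51, 247.36], [292.81, 247.34], [319.15, 245.5], [319.2, 244.85]]
[0.52245241 0.1468279  0.16122018] [-1.79899468e+02  2.94878733e-02 -8.24471576e+01] [ 0.09774206  0.82353105 -0.20558972]
[136, 137, 138, 133, 134, 133, 132, 134, 132, 105, 72, 101, 144, 161, 162, 162, 160, 161, 161, 161, 159, 161, 162, 160, 161, 161]
```

Emit:
{"fn": "send_rows", "kwargs": {
  "steps": [
    {"dp": [0,0.5,40],"roll": 0,"jaw": 20},
    {"dp": [0,0.5,75],"roll": 0,"jaw": 20},
    {"dp": [0,0.5,92],"roll": 0,"jaw": 20},
    {"dp": [0,0.5,98],"roll": 0,"jaw": 20},
    {"dp": [0,0.5,99.5],"roll": 0,"jaw": 20}
  ]
}}

```text
time_s: 19.98
tcp_pos: [0.5219, 0.1471, 0.0613]
eef_rot: [-179.9, 0.0, -82.4]
contact_force: [-0.4, 0.4, 0.0]
gripper_width: 0.0255
gripper_force: 8.0
```

Emit:
{"fn": "send_rows", "kwargs": {
  "steps": [
    {"dp": [-1,0,0],"roll": 0,"jaw": 20},
    {"dp": [-4,0,0],"roll": 0,"jaw": 20},
    {"dp": [-7,0,0],"roll": 0,"jaw": 20},
    {"dp": [-9,0,0],"roll": 0,"jaw": 20},
    {"dp": [-9.5,0,0],"roll": 0,"jaw": 20}
  ]
}}

```text
time_s: 20.6
tcp_pos: [0.52, 0.1564, 0.0605]
eef_rot: [-180.0, 0.0, -82.4]
contact_force: [-0.6, -0.4, -0.2]
gripper_width: 0.0257
gripper_force: 8.0
```

Emit:
{"fn": "send_rows", "kwargs": {
  "steps": [
    {"dp": [0,0,0.3],"roll": 0,"jaw": 20},
    {"dp": [0,0,0.6],"roll": 0,"jaw": 20},
    {"dp": [0,0,0.9],"roll": 0,"jaw": 20},
    {"dp": [0,0,1.2],"roll": 0,"jaw": 20},
    {"dp": [0,0,1.5],"roll": 0,"jaw": 20}
  ]
}}

```text
time_s: 21.22
tcp_pos: [0.52, 0.1561, 0.0589]
eef_rot: [180.0, -0.0, -82.4]
contact_force: [0.1, -0.1, -0.2]
gripper_width: 0.0259
gripper_force: 8.0
```

Emit:
{"fn": "send_rows", "kwargs": {
  "steps": [
    {"dp": [0,0,0.2],"roll": 0,"jaw": 20},
    {"dp": [0,0,0.4],"roll": 0,"jaw": 20},
    {"dp": [0,0,0.6],"roll": 0,"jaw": 20}
  ]
}}

```text
time_s: 21.6
tcp_pos: [0.52, 0.1562, 0.0583]
eef_rot: [-180.0, 0.0, -82.4]
contact_force: [0.3, 0.5, 0.1]
gripper_width: 0.0255
gripper_force: 8.0
```

Emit:
{"fn": "send_rows", "kwargs": {
  "steps": [
    {"dp": [0,0,0.2],"roll": 0,"jaw": 20},
    {"dp": [0,0,0.4],"roll": 0,"jaw": 20}
  ]
}}

```text
time_s: 21.85
tcp_pos: [0.52, 0.1562, 0.0579]
eef_rot: [-180.0, 0.0, -82.4]
contact_force: [-0.3, 0.4, -0.2]
gripper_width: 0.0256
gripper_force: 8.0
```

Emit:
{"fn": "send_rows", "kwargs": {
  "steps": [
    {"dp": [0,0,0.2],"roll": 0,"jaw": 20},
    {"dp": [0,0,0.4],"roll": 0,"jaw": 20}
  ]
}}

```text
time_s: 22.1
tcp_pos: [0.52, 0.1562, 0.0575]
eef_rot: [-180.0, -0.0, -82.4]
contact_force: [0.1, 0.1, -0.8]
gripper_width: 0.0259
gripper_force: 8.0
```

Emit:
{"fn": "send_rows", "kwargs": {
  "steps": [
    {"dp": [0,0,0.2],"roll": 0,"jaw": 20},
    {"dp": [0,0,0.4],"roll": 0,"jaw": 20}
  ]
}}

```text
time_s: 22.35
tcp_pos: [0.52, 0.1562, 0.0571]
eef_rot: [-180.0, 0.0, -82.4]
contact_force: [-0.2, 0.3, -0.4]
gripper_width: 0.0258
gripper_force: 8.0
```

```bash
python3 - <<'E'
from h import *
w=cap('wrist','w9');s=r.get_state();print(s['tcp_pos'],s['eef_rot'],s['contact_force'],s['moment'])
for f in('w8','w9'):
    g=cv2.cvtColor(load(f)['image'],cv2.COLOR_BGR2GRAY);print(g[238:264,320].tolist(),g[252,290:300],g[252,343:353])
a=cap('top','top9');b=cap('side','side9')
f=lambda i,x,y:cv2.resize(i[y:y+100,x:x+100],None,fx=4,fy=4,interpolation=cv2.INTER_CUBIC)
print(proj(b,[.51,.23,.055]),proj(a,[.51,.2,.055]))
cv2.imwrite('pics/ts9.png',np.hstack([f(a['image'],150,190),f(b['image'],*(proj(b,[.51,.2,.06])[0].astype(int)-50))]))
E
```

```text
[0.5200211  0.15620972 0.05708259] [ 1.79998315e+02 -7.34602702e-04 -8.24368229e+01] [-0.76137727  0.29638957 -1.05689243] [ 0.10192955 -0.01581434  0.04991998]
[138, 133, 134, 133, 132, 134, 132, 105, 72, 101, 144, 161, 162, 162, 160, 161, 161, 161, 159, 161, 162, 160, 161, 161, 163, 164] [  7   9   7   4   4  46 108 150 160 162] [161 159 160 164 157  90  24   4   3   3]
[129, 129, 129, 127, 130, 134, 129, 102, 72, 100, 145, 162, 160, 161, 160, 159, 160, 159, 161, 159, 159, 159, 156, 160, 160, 161] [  3   6   6   4   4  38 101 149 161 160] [159 161 158 164 155  92  26   1   4   8]
[[343.31540058 333.7707834 ]] [[207.57384118 233.38047631]]
```

View pics/ts9.png

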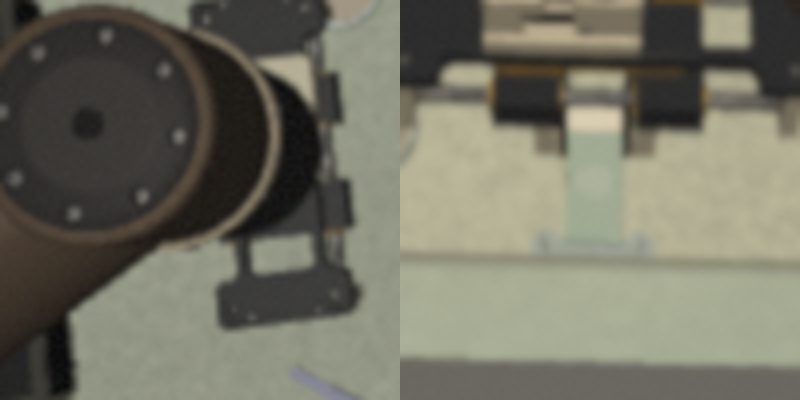

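```bash
cat > m.py <<'E'
from h import *
M=[];F=[]
for i in range(6): r.capture('top'); s=r.get_state(); M.append(s['moment']);F.append(s['contact_force'])
print(s['tcp_pos'],np.mean(M,0).round(3),np.std(M,0).round(3),np.mean(F,0).round(2))
E
python3 m.py
```

```text
[0.51999415 0.15616235 0.05710995] [ 0.1   -0.051 -0.006] [0.021 0.022 0.016] [-0.13 -0.26 -0.23]
```

Emit:
{"fn": "send_rows", "kwargs": {
  "steps": [
    {"dp": [0,0,-0.5],"roll": 0,"jaw": 20},
    {"dp": [0,0,-1],"roll": 0,"jaw": 20},
    {"dp": [0,0,-1.5],"roll": 0,"jaw": 20},
    {"dp": [0,0,-2],"roll": 0,"jaw": 20}
  ]
}}

```text
time_s: 23.3
tcp_pos: [0.52, 0.1562, 0.0591]
eef_rot: [-180.0, 0.0, -82.4]
contact_force: [-1.0, -0.4, 0.1]
gripper_width: 0.0261
gripper_force: 8.0
```

```bash
python3 m.py
```

```text
[0.52000039 0.15618357 0.05908711] [ 0.063 -0.016 -0.004] [0.029 0.031 0.031] [0.19 0.2  0.09]
```

Emit:
{"fn": "send_rows", "kwargs": {
  "steps": [
    {"dp": [0,0,1.5],"roll": 0,"jaw": 20},
    {"dp": [0,0,3],"roll": 0,"jaw": 20},
    {"dp": [0,0,4.5],"roll": 0,"jaw": 20},
    {"dp": [0,0,5],"roll": 0,"jaw": 20},
    {"dp": [0,0,5.3],"roll": 0,"jaw": 20}
  ]
}}

```text
time_s: 24.22
tcp_pos: [0.52, 0.1562, 0.0538]
eef_rot: [180.0, -0.0, -82.4]
contact_force: [0.3, -0.4, -0.6]
gripper_width: 0.0258
gripper_force: 8.0
```

Emit:
{"fn": "send_rows", "kwargs": {
  "steps": [
    {"dp": [0,0,0.3],"roll": 0,"jaw": 20},
    {"dp": [0,0,0.6],"roll": 0,"jaw": 20},
    {"dp": [0,0,0.9],"roll": 0,"jaw": 20},
    {"dp": [0,0,1.2],"roll": 0,"jaw": 20}
  ]
}}

```text
time_s: 24.72
tcp_pos: [0.52, 0.1562, 0.0526]
eef_rot: [-180.0, 0.0, -82.4]
contact_force: [0.0, -0.1, 0.4]
gripper_width: 0.0257
gripper_force: 8.0
```

```bash
python3 m.py
```

```text
[0.51999096 0.1561622  0.05261009] [ 0.078 -0.03   0.   ] [0.018 0.034 0.022] [ 0.37  0.01 -0.04]
```

Emit:
{"fn": "send_rows", "kwargs": {
  "steps": [
    {"dp": [0,0,0.25],"roll": 0,"jaw": 20},
    {"dp": [0,0,0.5],"roll": 0,"jaw": 20},
    {"dp": [0,0,0.75],"roll": 0,"jaw": 20},
    {"dp": [0,0,1.0],"roll": 0,"jaw": 20}
  ]
}}

```text
time_s: 25.52
tcp_pos: [0.52, 0.1562, 0.0516]
eef_rot: [180.0, -0.0, -82.4]
contact_force: [-0.3, -0.4, 0.3]
gripper_width: 0.0257
gripper_force: 8.0
```

```bash
python3 m.py
```

```text
[0.52002126 0.15621161 0.05162316] [ 0.078 -0.065  0.015] [0.021 0.012 0.024] [-0.25 -0.2  -0.53]
```

Emit:
{"fn": "send_rows", "kwargs": {
  "steps": [
    {"dp": [0,0,0.2],"roll": 0,"jaw": 20},
    {"dp": [0,0,0.4],"roll": 0,"jaw": 20}
  ]
}}

```text
time_s: 26.08
tcp_pos: [0.52, 0.1562, 0.0512]
eef_rot: [-180.0, 0.0, -82.4]
contact_force: [-0.3, 0.1, -0.1]
gripper_width: 0.0258
gripper_force: 8.0
```

```bash
python3 m.py
```

```text
[0.52001287 0.15621184 0.05119571] [ 0.068 -0.034 -0.004] [0.032 0.047 0.026] [ 0.19 -0.14 -0.16]
```

Emit:
{"fn": "send_rows", "kwargs": {
  "steps": [
    {"dp": [0,0,0.2],"roll": 0,"jaw": 20},
    {"dp": [0,0,0.4],"roll": 0,"jaw": 20}
  ]
}}

```text
time_s: 26.62
tcp_pos: [0.52, 0.1562, 0.0508]
eef_rot: [-180.0, 0.0, -82.4]
contact_force: [0.0, -0.3, -0.4]
gripper_width: 0.0257
gripper_force: 8.0
```

```bash
python3 m.py
```

```text
[0.52002977 0.15617269 0.05081356] [ 0.082 -0.004 -0.006] [0.025 0.031 0.023] [-0.25  0.06  0.44]
```

Emit:
{"fn": "send_rows", "kwargs": {
  "steps": [
    {"dp": [0,0,0.2],"roll": 0,"jaw": 20},
    {"dp": [0,0,0.4],"roll": 0,"jaw": 20}
  ]
}}

```text
time_s: 27.18
tcp_pos: [0.52, 0.1562, 0.0504]
eef_rot: [-180.0, -0.0, -82.4]
contact_force: [0.1, -0.4, 0.2]
gripper_width: 0.0256
gripper_force: 8.0
```

```bash
python3 m.py
```

```text
[0.52002965 0.15616506 0.05041349] [ 0.067 -0.05  -0.007] [0.015 0.029 0.036] [ 0.12 -0.23  0.53]
```

Emit:
{"fn": "send_rows", "kwargs": {
  "steps": [
    {"dp": [0,0,0.2],"roll": 0,"jaw": 20},
    {"dp": [0,0,0.4],"roll": 0,"jaw": 20}
  ]
}}

```text
time_s: 27.72
tcp_pos: [0.5201, 0.1562, 0.0501]
eef_rot: [-180.0, 0.0, -82.4]
contact_force: [0.7, 0.8, 1.2]
gripper_width: 0.0256
gripper_force: 8.0
```

```bash
python3 m.py
```

```text
[0.52004207 0.15622126 0.05002237] [ 0.07  -0.094 -0.024] [0.027 0.034 0.021] [-0.21 -0.12  0.13]
```

Emit:
{"fn": "send_rows", "kwargs": {
  "steps": [
    {"dp": [0,0,0.2],"roll": 0,"jaw": 20},
    {"dp": [0,0,0.4],"roll": 0,"jaw": 20}
  ]
}}

```text
time_s: 28.28
tcp_pos: [0.52, 0.1562, 0.0496]
eef_rot: [-180.0, 0.0, -82.4]
contact_force: [0.3, -0.4, 0.4]
gripper_width: 0.0256
gripper_force: 8.0
```

```bash
python3 m.py
```

```text
[0.52004353 0.15618547 0.04959818] [ 0.115 -0.091  0.001] [0.036 0.012 0.031] [ 0.08 -0.06  0.51]
```

Emit:
{"fn": "send_rows", "kwargs": {
  "steps": [
    {"dp": [0,0,0.15],"roll": 0,"jaw": 20},
    {"dp": [0,0,0.3],"roll": 0,"jaw": 20}
  ]
}}

```text
time_s: 28.82
tcp_pos: [0.52, 0.1562, 0.0493]
eef_rot: [-180.0, 0.0, -82.4]
contact_force: [0.9, 0.3, 0.8]
gripper_width: 0.0261
gripper_force: 8.0
```

```bash
python3 m.py
```

```text
[0.52001633 0.15619515 0.04932029] [ 0.151 -0.076 -0.01 ] [0.032 0.034 0.025] [0.09 0.25 0.82]
```

Emit:
{"fn": "send_rows", "kwargs": {
  "steps": [
    {"dp": [0,0,-0.5],"roll": 0,"jaw": 20},
    {"dp": [0,0,-1],"roll": 0,"jaw": 20},
    {"dp": [0,0,-1.5],"roll": 0,"jaw": 20},
    {"dp": [0,0,-2],"roll": 0,"jaw": 20},
    {"dp": [-1,0,-2],"roll": 0,"jaw": 20}
  ]
}}

```text
time_s: 29.75
tcp_pos: [0.5199, 0.1572, 0.0513]
eef_rot: [180.0, -0.0, -82.4]
contact_force: [-0.2, 0.4, -0.2]
gripper_width: 0.026
gripper_force: 8.0
```

Emit:
{"fn": "send_rows", "kwargs": {
  "steps": [
    {"dp": [-1,0,0],"roll": 0,"jaw": 20},
    {"dp": [-2,0,0],"roll": 0,"jaw": 20},
    {"dp": [-3,0,0],"roll": 0,"jaw": 20},
    {"dp": [-4,0,0],"roll": 0,"jaw": 20},
    {"dp": [-5,0,0],"roll": 0,"jaw": 20}
  ]
}}

```text
time_s: 30.38
tcp_pos: [0.5192, 0.1622, 0.0513]
eef_rot: [180.0, -0.0, -82.4]
contact_force: [0.3, -0.6, 0.3]
gripper_width: 0.0254
gripper_force: 8.0
```

Emit:
{"fn": "send_rows", "kwargs": {
  "steps": [
    {"dp": [-1,0,0],"roll": 0,"jaw": 20},
    {"dp": [-2,0,0],"roll": 0,"jaw": 20},
    {"dp": [-3,0,0],"roll": 0,"jaw": 20},
    {"dp": [-4,0,0],"roll": 0,"jaw": 20},
    {"dp": [-5,0,0],"roll": 0,"jaw": 20}
  ]
}}

```text
time_s: 31.0
tcp_pos: [0.5186, 0.1672, 0.0513]
eef_rot: [180.0, 0.0, -82.4]
contact_force: [-0.0, -0.4, -0.1]
gripper_width: 0.0258
gripper_force: 8.0
```

```bash
python3 m.py
```

```text
[0.51860335 0.16707939 0.0513259 ] [ 0.077 -0.048  0.006] [0.035 0.029 0.036] [ 0.1  -0.2  -0.61]
```

Emit:
{"fn": "send_rows", "kwargs": {
  "steps": [
    {"dp": [-1.5,0,0],"roll": 0,"jaw": 20},
    {"dp": [-3,0,0],"roll": 0,"jaw": 20},
    {"dp": [-4.5,0,0],"roll": 0,"jaw": 20},
    {"dp": [-6,0,0],"roll": 0,"jaw": 20},
    {"dp": [-7.5,0,0],"roll": 0,"jaw": 20}
  ]
}}

```text
time_s: 31.92
tcp_pos: [0.5176, 0.1747, 0.0513]
eef_rot: [180.0, -0.0, -82.4]
contact_force: [-0.1, 0.5, -0.0]
gripper_width: 0.0257
gripper_force: 8.0
```

Emit:
{"fn": "send_rows", "kwargs": {
  "steps": [
    {"dp": [-1.5,0,0],"roll": 0,"jaw": 20},
    {"dp": [-3,0,0],"roll": 0,"jaw": 20},
    {"dp": [-4.5,0,0],"roll": 0,"jaw": 20},
    {"dp": [-6,0,0],"roll": 0,"jaw": 20},
    {"dp": [-7.5,0,0],"roll": 0,"jaw": 20}
  ]
}}

```text
time_s: 32.55
tcp_pos: [0.5166, 0.1821, 0.0513]
eef_rot: [-180.0, -0.0, -82.4]
contact_force: [0.1, 0.2, 0.1]
gripper_width: 0.0254
gripper_force: 8.0
```

Emit:
{"fn": "send_rows", "kwargs": {
  "steps": [
    {"dp": [-1.5,0,0],"roll": 0,"jaw": 20},
    {"dp": [-3,0,0],"roll": 0,"jaw": 20},
    {"dp": [-4.5,0,0],"roll": 0,"jaw": 20},
    {"dp": [-6,0,0],"roll": 0,"jaw": 20},
    {"dp": [-7.5,0,0],"roll": 0,"jaw": 20}
  ]
}}

```text
time_s: 33.17
tcp_pos: [0.5156, 0.1895, 0.0513]
eef_rot: [180.0, -0.0, -82.4]
contact_force: [-0.6, -1.0, -0.3]
gripper_width: 0.0256
gripper_force: 8.0
```

```bash
python3 m.py
```

```text
[0.51560163 0.18934698 0.05130417] [ 0.095 -0.031  0.011] [0.03  0.035 0.036] [ 0.1  -0.09 -0.09]
```

Emit:
{"fn": "send_rows", "kwargs": {
  "steps": [
    {"dp": [-0.6,0,0.3],"roll": 0,"jaw": 20},
    {"dp": [-1.2,0,0.6],"roll": 0,"jaw": 20},
    {"dp": [-1.8,0,0.9],"roll": 0,"jaw": 20},
    {"dp": [-2.4,0,1.1],"roll": 0,"jaw": 20},
    {"dp": [-3,0,1.1],"roll": 0,"jaw": 20}
  ]
}}

```text
time_s: 34.1
tcp_pos: [0.5153, 0.1924, 0.0503]
eef_rot: [-180.0, 0.0, -82.4]
contact_force: [-0.6, 0.5, 2.8]
gripper_width: 0.0258
gripper_force: 8.0
```

Emit:
{"fn": "send_rows", "kwargs": {
  "steps": [
    {"dp": [-0.5,0,0],"roll": 0,"jaw": 20},
    {"dp": [-0.9,0,0],"roll": 0,"jaw": 20},
    {"dp": [-1.2,0,0],"roll": 0,"jaw": 20},
    {"dp": [-1.5,0,0],"roll": 0,"jaw": 20},
    {"dp": [-1.8,0,0],"roll": 0,"jaw": 20}
  ]
}}

```text
time_s: 34.72
tcp_pos: [0.515, 0.1942, 0.0502]
eef_rot: [180.0, -0.0, -82.4]
contact_force: [-0.1, -0.5, 2.2]
gripper_width: 0.0258
gripper_force: 8.0
```

Emit:
{"fn": "send_rows", "kwargs": {
  "steps": [
    {"dp": [-0.3,0,0],"roll": 0,"jaw": 20},
    {"dp": [-0.6,0,0],"roll": 0,"jaw": 20},
    {"dp": [-0.9,0,0],"roll": 0,"jaw": 20},
    {"dp": [-1.2,0,0],"roll": 0,"jaw": 20},
    {"dp": [-1.5,0,0],"roll": 0,"jaw": 20}
  ]
}}

```text
time_s: 35.35
tcp_pos: [0.5148, 0.1957, 0.0502]
eef_rot: [-180.0, -0.0, -82.4]
contact_force: [-0.5, -0.6, 1.6]
gripper_width: 0.0258
gripper_force: 8.0
```

Emit:
{"fn": "send_rows", "kwargs": {
  "steps": [
    {"dp": [-0.3,0,0],"roll": 0,"jaw": 20},
    {"dp": [-0.6,0,0],"roll": 0,"jaw": 20},
    {"dp": [-0.9,0,0],"roll": 0,"jaw": 20}
  ]
}}

```text
time_s: 35.72
tcp_pos: [0.5147, 0.1965, 0.0502]
eef_rot: [-180.0, -0.0, -82.4]
contact_force: [-0.6, -0.9, 1.5]
gripper_width: 0.0259
gripper_force: 8.0
```

Emit:
{"fn": "send_rows", "kwargs": {
  "steps": [
    {"dp": [-0.25,0,0],"roll": 0,"jaw": 20},
    {"dp": [-0.5,0,0],"roll": 0,"jaw": 20}
  ]
}}

```text
time_s: 35.98
tcp_pos: [0.5146, 0.197, 0.0502]
eef_rot: [180.0, -0.0, -82.4]
contact_force: [0.2, -0.8, 2.1]
gripper_width: 0.026
gripper_force: 8.0
```

Emit:
{"fn": "send_rows", "kwargs": {
  "steps": [
    {"dp": [-0.25,0,0],"roll": 0,"jaw": 20},
    {"dp": [-0.5,0,0],"roll": 0,"jaw": 20}
  ]
}}

```text
time_s: 36.22
tcp_pos: [0.5145, 0.1974, 0.0502]
eef_rot: [180.0, -0.0, -82.4]
contact_force: [0.5, -2.5, 2.3]
gripper_width: 0.0259
gripper_force: 8.0
```

Emit:
{"fn": "send_rows", "kwargs": {
  "steps": [
    {"dp": [-0.25,0,0],"roll": 0,"jaw": 20},
    {"dp": [-0.5,0,0],"roll": 0,"jaw": 20}
  ]
}}

```text
time_s: 36.48
tcp_pos: [0.5144, 0.1975, 0.0501]
eef_rot: [180.0, -0.0, -82.4]
contact_force: [2.5, -5.1, 3.7]
gripper_width: 0.0257
gripper_force: 8.0
```

Emit:
{"fn": "send_rows", "kwargs": {
  "steps": [
    {"dp": [0.2,0,-0.1],"roll": 0,"jaw": 20},
    {"dp": [0.4,0,-0.15],"roll": 0,"jaw": 20},
    {"dp": [0.4,0,-0.15],"roll": 0,"jaw": 20}
  ]
}}

```text
time_s: 36.85
tcp_pos: [0.5144, 0.1975, 0.0502]
eef_rot: [180.0, -0.0, -82.4]
contact_force: [1.8, -2.4, 0.2]
gripper_width: 0.0255
gripper_force: 8.0
```

Emit:
{"fn": "send_rows", "kwargs": {
  "steps": [
    {"dp": [0,0,0],"roll": 0,"jaw": 30},
    {"dp": [0,0,0],"roll": 0,"jaw": 32},
    {"dp": [0,0,0],"roll": 0,"jaw": 40},
    {"dp": [0,0,0],"roll": 0,"jaw": 50},
    {"dp": [0,0,0],"roll": 0,"jaw": 55}
  ]
}}

```text
time_s: 37.48
tcp_pos: [0.5145, 0.1977, 0.0504]
eef_rot: [-180.0, 0.0, -82.4]
contact_force: [0.8, 0.1, 0.4]
gripper_width: 0.046
gripper_force: 0.0
```

```bash
python3 m.py; python3 - <<'E'
from h import *
w=cap('wrist','w10');s=r.get_state();c=np.array(s['tcp_pos']);y=np.radians(s['eef_rot'][2]);print(s['gripper_width'],c)
g=cv2.cvtColor(w['image'],cv2.COLOR_BGR2GRAY);print(g[236:262,320].tolist(),g[252,288:300],g[252,343:355])
E
```

```text
[0.51451054 0.19760563 0.0503581 ] [ 0.087 -0.031  0.016] [0.035 0.023 0.027] [-0.05  0.45 -0.32]
0.048026043360895 [0.51452312 0.1976151  0.05034905]
[133, 133, 134, 134, 133, 134, 132, 130, 126, 99, 72, 102, 148, 163, 163, 166, 164, 166, 163, 164, 163, 165, 166, 162, 162, 164] [133 134 134 136 134 134 134 137 147 159 165 166] [163 164 164 164 160 136 127 129 135 134 133 135]
```

Emit:
{"fn": "send_rows", "kwargs": {
  "steps": [
    {"dp": [0,0,-3],"roll": 0,"jaw": 60},
    {"dp": [0,0,-15],"roll": 0,"jaw": 60},
    {"dp": [0,0,-45],"roll": 0,"jaw": 60},
    {"dp": [0,0,-90],"roll": 0,"jaw": 60},
    {"dp": [0,0,-130],"roll": 0,"jaw": 60}
  ]
}}

```text
time_s: 38.45
tcp_pos: [0.5147, 0.1976, 0.1829]
eef_rot: [-179.9, 0.0, -82.4]
contact_force: [0.9, -0.3, -0.8]
gripper_width: 0.0522
gripper_force: 0.0
```

Emit:
{"fn": "send_rows", "kwargs": {
  "steps": [
    {"dp": [0,0,-30],"roll": 0,"jaw": 60},
    {"dp": [-30,0,-70],"roll": 0,"jaw": 60},
    {"dp": [-70,0,-70],"roll": 0,"jaw": 60},
    {"dp": [-70,0,-70],"roll": 0,"jaw": 60},
    {"dp": [-70,0,-70],"roll": 0,"jaw": 60}
  ]
}}

```text
time_s: 39.08
tcp_pos: [0.505, 0.2668, 0.2508]
eef_rot: [-180.0, 0.0, -82.4]
contact_force: [-0.1, -0.4, -0.7]
gripper_width: 0.0525
gripper_force: 0.0
```

```bash
python3 - <<'E'
from h import *
w=cap('wrist','w11');s=r.get_state();print(s['tcp_pos'],s['contact_force'])
u=np.array([np.cos(np.radians(97.6)),np.sin(np.radians(97.6))]);n=np.array([-u[1],u[0]]);O=np.array([.5124,.21495])
P=lambda s,l,z:[*(O+u*s+n*l),z]
p=proj(w,[P(-.028,0,.0575),P(.048,0,.0575),P(.0,0,.0545)]);print(p)
c=p[0].astype(int);x,y=np.clip(c[0]-60,0,520),np.clip(c[1]-30,0,280)
cv2.imwrite('pics/w11c.png',cv2.resize(w['image'][y:y+120,x:x+120],None,fx=5,fy=5,interpolation=cv2.INTER_CUBIC));print(x,y)
E
```

```text
[0.50511968 0.26645466 0.25058858] [ 0.62875144 -0.81521472  0.07976468]
[[321.11639192 108.368982  ]
 [321.19511703 178.15619815]
 [321.15198111 134.82705923]]
261 78
```

View pics/w11c.png

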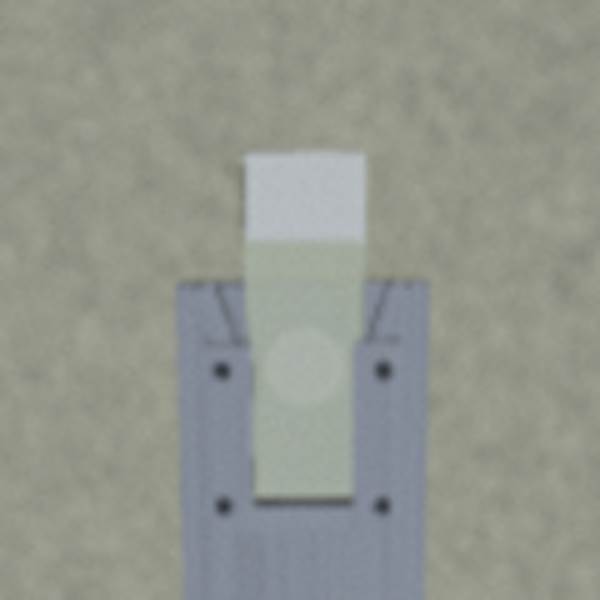

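```bash
python3 -c "
from plant import r
print(r.close_job())"
```

```text
the job is handed in; nothing more can be done
None
```

The single-cavity slide is in the scanner's carrier, under the lips and against the end stop, lying flat and released, and the job is handed in; the last picture before hand-in showed it home, but the hand-in returned no verdict.

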